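Open the reagent tote's door and hold it wide

TASK

Open the door of the grey reagent tote and hold it wide so that I can slide the bottles out: first squeeze the yellow travel catch together so that its bolt draws back and stays back, then squeeze the green latch on the door and swing the door out past its half-open detent to about a right angle. The door springs back if let go, so finish with the fingers still holding it wide open and at rest; leave the yellow catch drawn back, and do not disturb the bottles, the mortar or the beaker.

Things in the scene. Friction and masses are not known exactly. Their poses are not given: they have to be found in the camera images.
- tote: Grey plastic container, 300 mm wide (y), 200 deep (x), 170 high, open-topped, fixed. Origin: centre of underside; x from door to back, y to the left seen from the robot, z up. Front face at x -100 mm: right post (y -150 to -85), white door (-85 to +95), left post (+95 to +150). A steel cam and roller (detent) on the left post's rim reach up to z 190; all else behind the front is below the rim.
- yellow_moving (a point): Travel catch, moving yellow paddle: upright plate 8 mm thick (tote y), standing out of the front face (tote x -104 to -139 mm), z 134 to 190. Point: mid-thickness, mid-stand-out, 15 mm below its top. Slides in tote -y towards the fixed yellow paddle, 16 mm, about 6 N of friction; stays where left. Its bolt (z 132 to 144, within 12 mm of the face) bars the door's edge.
- yellow_fixed (a point): Travel catch, fixed yellow paddle: same plate, on the tote at y -141 mm, 36 mm beyond the moving one when shut (44 mm over the outer faces shut, 28 squeezed). Point as on the moving one. Only the moving paddle gives: centre evenly closing jaws where the pair ends up when squeezed, 10 mm from this point towards the moving paddle. Nearer the fixed one does no harm. Nothing is in the way above.
- green_moving (a point): Door latch, moving green paddle on the door: plate of the yellow ones' size, height and stand-out, 145 mm from the hinge axis along the door. Point as on those. Slides along the door towards the hinge and the fixed green paddle, 16 mm; a spring, 4 N at first, 8 N at the end, returns it. Its bolt (z 109 to 121) leaves the post's strike after 7.5 mm. 47 mm free between it and the yellow one.
- green_fixed (a point): Door latch, fixed green paddle on the door, 109 mm from the hinge axis along the door (36 mm from the moving one shut, 20 squeezed; 44 and 28 mm over the outer faces). Point 21.5 mm in front of the door's face, whose plane holds the hinge axis. The squeezed pair is centred 10 mm from this point towards the moving paddle; pinched, the two are the door's handle.
- door_hinge (a point): Point on the door's upright hinge axis, at z = 175 mm; in the tote's frame at x = -100 mm, y = +95 mm. Does not move with the door.
- travel_catch (a joint): Travel of the yellow moving paddle in m: 0 shut, 0.016 fully drawn back. The bolt has let the door go at 0.007.
- door_latch (a joint): Travel of the green moving paddle in m: 0 out, 0.016 fully squeezed; springs back to 0.
- door (a joint): Angle in rad of the white door (178 mm wide, 152 high, 8 thick): 0 shut, grows as the free edge swings out to the robot (clockwise from above), 1.57 a right angle, stop at 1.75. A weak spring (0.15 to 0.33 N m) pulls it shut. From about 0.25 to 0.75 the cam rides over the detent roller (top at 0.5), up to 0.7 N m more; let go wider, it swings back and rests ajar on the detent.
- bottle0: Bystander: amber reagent bottle with blue cap, 66 mm across, 140 mm high, standing inside the tote. Origin: centre of its underside.
- bottle1: Bystander: the same with a red cap, standing inside the tote.
- mortar: Bystander: white porcelain mortar, 96 mm across, 60 mm high, with its pestle leaning in it up to 120 mm; stands on the bench beside the tote. Origin: centre of its underside.
- beaker: Bystander: glass beaker, 72 mm across, 95 mm high, on the bench on the other side of the tote. Origin: centre of its underside.

How it is judged:
By the outcome, as a careful person would: the job done as asked, in the order asked, and still so for the second after the job is handed in, while the arm keeps its last pose, push and grip.
It also fails if it takes over 42 s, if anything falls off the work surface, if the arm or the gripper's body presses on something with over 40 N, if the wrist force passes 120 N, or if a joint passes its speed limit or range.

ROBOT

A 6-joint arm with a two-finger parallel gripper is mounted at the origin on the work surface. World frame = base frame: x ahead of the robot, y to its left, z up, the work surface at z = 0. Lengths are in m, angles in rad, forces in N, time in s.
With the tool pointing down it reaches from about 0.35 to 0.85 m from the base axis. Payload 8.1 kg.
Tool frame: the origin (TCP) lies where the fingers leave the gripper's body, on its centre line; the fingertips stand 84 mm ahead of it and the grasp point (between the pads) lies 65 mm ahead of it; z points along the fingers, y is the line along which they close (so a half turn about z gives the same grasp; the last joint's range is limited). The gripper opens to 93 mm and grips with 3 to 60 N. Pads are 15 mm wide; open, the fingers measure 128 mm over their backs; the gripper's body (75 mm by 188 mm) begins 65 mm behind the grasp point.
Start: joints at [-1.281, 0.13, 1.488, -0, 1.523, -0.085], TCP at [0.22, -0.558, 0.303] pointing down, gripper open.
Joint ranges: [-2.96, 2.96], [-0.89, 2.26], [0.02, 2.5], [-1.34, 4.48], [0, 2.73], [-2.66, 2.66]. Speed limits (rad/s): [2.39, 2.39, 2.79, 3.14, 3.14, 3.14].

INTERFACE

Orientations are given as a rotation vector (axis times angle).
In Python, from plant import robot gives the robot as it stands.
- The arm moves only by the shell command python3 -m jog 'ROWS' [FORCE]. ROWS is text: rows parted by semicolons, each of 5 numbers parted by spaces: the opening, from 0 (shut) to 1 (fully open), then the shift along the tool's x, y, z in m, then the turn about the tool's z in degrees. A call has 1 to 10 rows; each row shifts and turns the commanded pose from where the row before left it, along the tool's axes as they then stand; what a row does not reach is not made up. A row lasts 1/12 s, in which the tool goes at most 41.7 mm and 7.16 degrees, less where a joint would pass 70% of its speed; a pose out of reach is approached as far as the arm can. A call with a gripper value outside its range is refused whole. The fingers move at their own pace and stop on an object; FORCE is the grip in N (left out, the last holds). Time passes only in rows, so rows that do not move let the fingers close. It gives the time, the measured TCP pose, the force, the opening and the grip force at its end, in the units of the state.
- robot.read_state(): the state, without advancing time (a new reading comes with each control period).
- robot.read_camera(name): name is "scene" or "top" or "wrist"; returns a dict with "color" (400x640x3 uint8, red, green, blue), "intrinsics" (3x3 intrinsics, pixels), "pose" (4x4, takes a point from camera to world coordinates); the wrist camera has in their place "tool_from_camera" (4x4, takes a point from camera to tool coordinates, whose origin is the TCP and whose axes are the flange's). Camera axes: x right, y down, z forward; pixel columns grow to the right and rows downward; lengths in m; the calibration is good to about 2 mm. The wrist camera is an equidistant fisheye: a pixel r from the principal point sees the ray r / f radians off the axis. A picture is of the moment at which its call begins: read the wrist's pose just before it. There is no depth.
- robot.close_job(): hands the job in; it is judged then, once.
The state is a dict: "t": time; "q": joint angles; "dq": joint speeds; "joint_torque": joint torques, N m; "tool_pos": TCP position; "orientation": TCP orientation; "force": force on the tool from outside, world axes, zero at the start; "wrist_torque": the same for the moment, N m; "opening": finger opening in m; "gripper_force": force on a finger pad.
Only numpy, scipy, OpenCV 4.12 (cv2) and the standard library are available. Lean on these libraries where they do the work, as an engineer would, in place of code of your own. Each camera call takes 0.05 s, during which the arm holds its last target. There are 200 camera calls.

## Working session

There is one attempt and no reset: what is moved stays moved. The work goes in short steps, Python scripts to look and compute and a shell command to move; the robot and the scene stay as the last step left them, time stands still between calls to the robot, and variables do not carry over. Pictures are saved under pics/ and viewed, at most 10 in all, crops included, and the job is handed in when it is done.

```bash
ls; mkdir -p pics
python3 - <<'E'
from plant import robot
import cv2,numpy as np
s=robot.read_state(); print(s)
for n in ["scene","top"]:
    c=robot.read_camera(n); cv2.imwrite(f"pics/{n}0.png",c["color"][:,:,::-1]); np.savez(f"{n}0.npz",**c); print(n,c["intrinsics"].tolist(),c["pose"].round(3).tolist())
E
```

```text
pics
{'t': 0.0, 'q': array([-1.28136364e+00,  1.31121578e-01,  1.48926321e+00,  1.50911857e-06,
        1.52299432e+00, -8.53906471e-02]), 'dq': array([-0.00116728,  0.0006021 ,  0.0014084 , -0.00181049, -0.00036216,
        0.00109744]), 'joint_torque': array([ 7.80986829e-04, -5.59858239e+01, -4.91747904e+01,  7.67878373e-02,
        3.52538656e-02, -1.52579082e-04]), 'tool_pos': array([ 0.21957407, -0.55793931,  0.30171978]), 'orientation': array([-3.08483646e+00, -5.84999323e-01,  2.83275682e-04]), 'force': array([-0.35636779, -0.80848549, -0.40640439]), 'wrist_torque': array([ 0.04061257, -0.01414703,  0.00443228]), 'gripper_force': 0.0, 'opening': 0.09292312752729681}
scene [[445.5439475478283, 0.0, 319.4122457466271], [0.0, 445.5439475478283, 206.63344248272597], [0.0, 0.0, 1.0]] [[-0.4, 0.59, -0.702, 1.435], [0.916, 0.24, -0.321, 0.356], [-0.021, -0.771, -0.636, 0.817], [0.0, 0.0, 0.0, 1.0]]
top [[483.6799343845748, 0.0, 325.69717971452826], [0.0, 483.6799343845748, 194.22642242603263], [0.0, 0.0, 1.0]] [[-0.029, -0.997, 0.072, 0.561], [-1.0, 0.029, -0.006, 0.006], [0.004, -0.072, -0.997, 1.503], [0.0, 0.0, 0.0, 1.0]]
```

View pics/top0.png

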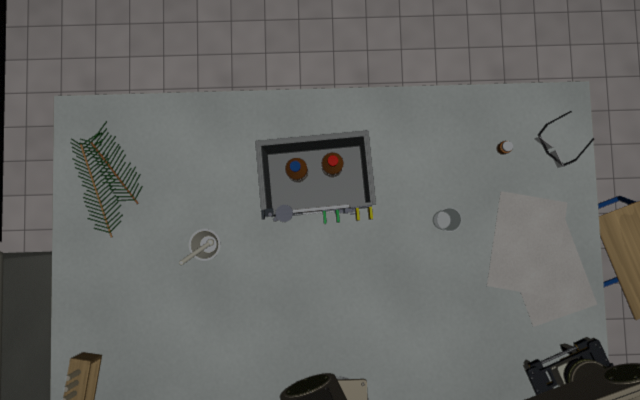

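View pics/scene0.png

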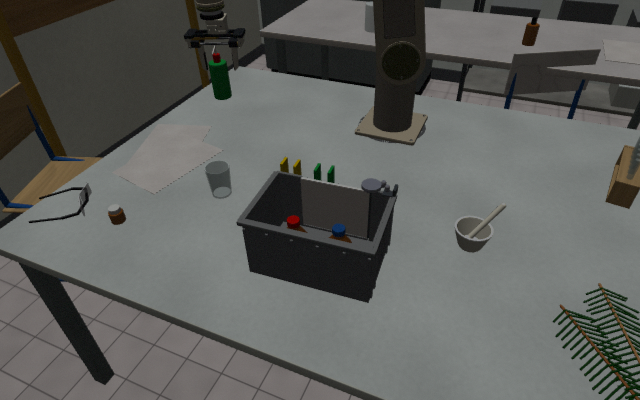

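The top view shows the tote turned by a few degrees. Its green paddles are at about (324,215) and (337,215), the yellow ones at (357,214) and (370,212), with the mortar at (204,244) and the beaker at (446,219). In the scene view the same paddles stand at (318,173), (331,174), (284,166) and (297,168).

```bash
cat > h.py <<'E'
import numpy as np,cv2
def comps(rgb,col,amin=8):
    h=cv2.cvtColor(rgb,cv2.COLOR_RGB2HSV)
    lo,hi={"y":((20,120,60),(35,255,255)),"g":((50,110,50),(85,255,255))}[col]
    m=cv2.inRange(h,lo,hi); n,l,st,c=cv2.connectedComponentsWithStats(m)
    return [(c[i],st[i]) for i in range(1,n) if st[i][4]>=amin]
def ray(cam,uv):
    K=cam["intrinsics"];T=cam["pose"]
    d=T[:3,:3]@np.linalg.solve(K,[uv[0],uv[1],1]); return T[:3,3],d
def onz(cam,uv,z):
    o,d=ray(cam,uv); return o+d*(z-o[2])/d[2]
E
python3 - <<'E'
from h import *
t=dict(np.load("top0.npz"));s=dict(np.load("scene0.npz"))
for c in "yg":
    for n,cam in(("top",t),("scene",s)):
        for p,st in comps(cam["color"],c):
            if n=="top" : print(c,n,p.round(1),st,onz(cam,p,.185).round(4))
            else: print(c,n,p.round(1),st,onz(cam,p,.17).round(3))
# rim corners
for uv in [(256,143),(367,131),(375,206)]: print(onz(t,uv,.17).round(3))
E
```

```text
y top [370.6 212.6] [369 207   4  12  34] [ 0.6031 -0.123   0.185 ]
y top [357.4 213.4] [356 208   4  12  34] [ 0.6018 -0.087   0.185 ]
y scene [282.8 161.1] [280 157   7  10  26] [ 0.586 -0.133  0.17 ]
y scene [296.  163.4] [293 159   7  10  28] [ 0.582 -0.097  0.17 ]
g top [324.3 216.1] [323 211   3  12  27] [0.5972 0.0035 0.185 ]
g top [337.3 215.1] [336 210   4  12  30] [ 0.599  -0.0321  0.185 ]
g scene [216.7  62.6] [209  59  17   7  72] [ 0.079 -0.676  0.17 ]
g scene [316.7 166.7] [314 163   6   8  24] [ 0.576 -0.041  0.17 ]
g scene [330.5 169.2] [328 166   6   8  22] [ 0.573 -0.004  0.17 ]
[0.806 0.187 0.17 ]
[ 0.831 -0.123  0.17 ]
[ 0.621 -0.137  0.17 ]
```

Run:
```python
import cv2
i=cv2.imread("pics/top0.png")[120:260,180:470]; cv2.imwrite("pics/topcrop.png",cv2.resize(i,None,fx=2.75,fy=2.75,interpolation=cv2.INTER_CUBIC))
```

```text
(no output)
```

View pics/topcrop.png

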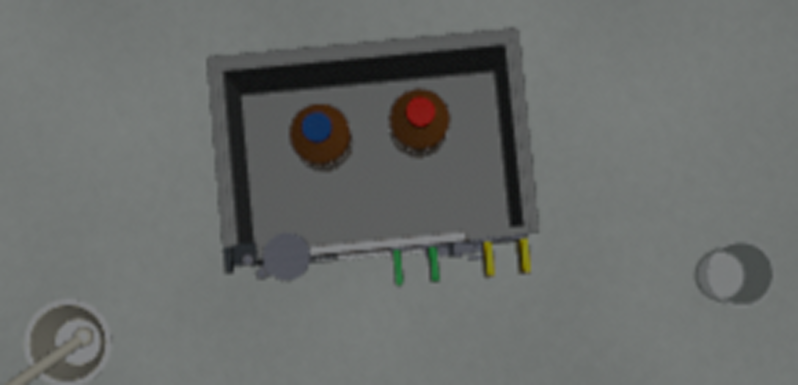

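The crop confirms the tote is turned about 4°. The white door runs from about (310,245) to (465,238), with the grey hinge and detent disc at (286,257) and the green and yellow paddles standing clear in front. I'm moving above the yellow pair.

```bash
python3 -m jog '1 0 0 0 6;1 0 0 0 6;1 0 0 0 5.8;1 .0228 -.0233 -.0012 0;1 .0228 -.0233 -.0012 0;1 .0228 -.0233 -.0012 0;1 .0228 -.0233 -.0012 0;1 .0228 -.0233 -.0012 0;1 .0228 -.0233 -.0012 0;1 .0228 -.0233 -.0012 0' 12
python3 -m jog '1 .0228 -.0233 -.0012 0;1 .0228 -.0233 -.0012 0;1 .0228 -.0233 -.0012 0;1 .0228 -.0233 -.0012 0;1 .0228 -.0233 -.0012 0;1 .0228 -.0233 -.0012 0;1 .0228 -.0233 -.0012 0;1 .0228 -.0233 -.0012 0;1 .0228 -.0233 -.0012 0;1 .0228 -.0233 -.0012 0'
python3 -m jog '1 .0114 -.0117 0 0;1 0 0 0 0;1 0 0 0 0'
cat >> h.py <<'E'
from scipy.spatial.transform import Rotation as R
def wrist(robot):
    s=robot.read_state(); c=robot.read_camera("wrist")
    T=np.eye(4);T[:3,:3]=R.from_rotvec(s["orientation"]).as_matrix();T[:3,3]=s["tool_pos"]
    return s,c,T@c["tool_from_camera"]
def wonz(c,T,uv,z):
    K=c["intrinsics"];v=(np.array(uv,float)-K[:2,2])/K[0,0];th=np.hypot(*v)
    d=T[:3,:3]@np.r_[v/th*np.sin(th),np.cos(th)];o=T[:3,3]
    return o+d*(z-o[2])/d[2]
E
python3 - <<'E'
from h import *
from plant import robot
s,c,T=wrist(robot)
cv2.imwrite("pics/w1.png",c["color"][:,:,::-1]);np.savez("w1.npz",color=c["color"],K=c["intrinsics"],T=T)
print(s["t"],s["tool_pos"],s["force"],T.round(3),c["intrinsics"][0])
for k in "yg":
    for p,st in comps(c["color"],k,40): print(k,p.round(1),st,wonz(c,T,p,.19).round(4))
E
```

```text
t: 0.93
tool_pos: [0.3691, -0.3839, 0.3108]
orientation: [-3.139, -0.1, 0.001]
force: [1.2, -0.7, -1.3]
opening: 0.093
gripper_force: 0.0
t: 1.77
tool_pos: [0.5818, -0.1367, 0.3227]
orientation: [-3.14, -0.101, 0.001]
force: [0.8, -0.0, 0.5]
opening: 0.0932
gripper_force: 0.0
t: 2.02
tool_pos: [0.5918, -0.1251, 0.3223]
orientation: [-3.14, -0.104, 0.002]
force: [-0.3, -0.3, -0.4]
opening: 0.093
gripper_force: 0.0
2.0167 [ 0.59176483 -0.12506773  0.32233769] [-0.29935873 -0.30303811 -0.35017291] [[ 0.066 -0.951 -0.302  0.676]
 [-0.998 -0.063 -0.02  -0.12 ]
 [ 0.     0.303 -0.953  0.405]
 [ 0.     0.     0.     1.   ]] [309.70691629   0.         317.2007309 ]
y [269.7 196.7] [261 171  19  54 818] [ 0.6071 -0.0897  0.19  ]
y [314.6 198. ] [310 171  10  55 531] [ 0.6083 -0.1226  0.19  ]
y [151.2 319.1] [148 301  10  33 101] [0.4704 0.0332 0.19  ]
y [483.4 318.5] [478 303   9  31  94] [ 0.4931 -0.2991  0.19  ]
g [169.  195.4] [ 152  173   36   50 1273] [ 0.6028 -0.0081  0.19  ]
g [206.4 195.4] [ 191  172   35   52 1158] [ 0.6049 -0.0405  0.19  ]
```

View pics/w1.png

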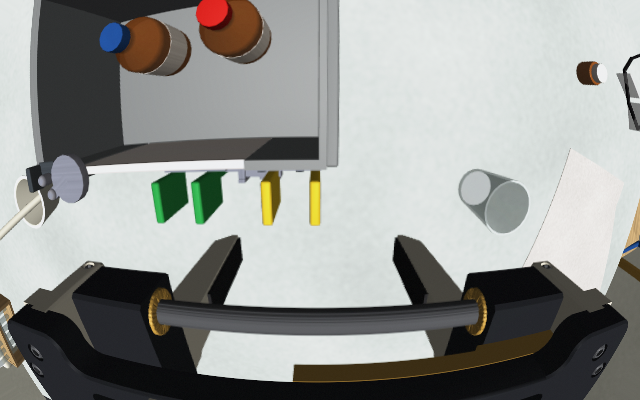

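The wrist view shows bright top strips: yellow fixed near (315,198), yellow moving near (265,198), and greens near (197,200) and (157,201). The door is shut, and the jaws are clear in front of the tote.

Run:
```python
from h import *
d=np.load("w1.npz");c={"intrinsics":d["K"]};T=d["T"]
h=cv2.cvtColor(d["color"],cv2.COLOR_RGB2HSV)
for r in (180,198,215):
    for x0,x1 in((148,190),(188,230),(258,284),(306,324)):
        print(r,x0,[int(v) for v in h[r,x0:x1,2]][::2])
tops={}
for n,uv in dict(yf=(315,198),ym=(265.5,198),gm=(197,199),gf=(157,200)).items():
    tops[n]=wonz(c,T,uv,.19); print(n,tops[n].round(4))
for n,u in dict(yf_in=(315,172),yf_out=(314.6,225),hinge_disc=(70,179)).items(): print(n,wonz(c,T,u,.19).round(4))
# rim right outer edge & front edge of post
for u in [(338,165),(335,0)]: print(u,wonz(c,T,u,.17).round(4))
```

```text
180 148 [225, 224, 224, 222, 149, 59, 50, 57, 59, 62, 63, 61, 61, 61, 61, 61, 60, 61, 60, 175, 228]
180 188 [228, 227, 219, 120, 44, 48, 56, 60, 61, 62, 62, 61, 61, 61, 61, 60, 96, 227, 227, 227, 228]
180 258 [226, 224, 115, 87, 91, 89, 88, 93, 96, 94, 93, 221, 226]
180 306 [228, 228, 105, 96, 98, 99, 92, 184, 227]
198 148 [225, 227, 223, 174, 182, 181, 131, 61, 63, 62, 61, 61, 61, 61, 61, 61, 61, 60, 60, 59, 183]
198 188 [183, 229, 204, 179, 186, 191, 150, 65, 62, 62, 63, 62, 61, 61, 60, 62, 60, 118, 231, 230, 230]
198 258 [228, 217, 218, 238, 238, 238, 212, 92, 94, 94, 93, 151, 227]
198 306 [225, 226, 188, 237, 238, 238, 232, 186, 223]
215 148 [227, 227, 227, 226, 170, 180, 185, 159, 64, 62, 62, 61, 93, 227, 227, 228, 228, 227, 227, 228, 228]
215 188 [228, 229, 229, 209, 180, 184, 187, 147, 65, 63, 62, 89, 222, 229, 230, 229, 228, 228, 228, 227, 228]
215 258 [224, 225, 194, 234, 238, 238, 231, 135, 95, 205, 224, 225, 223]
215 306 [224, 224, 184, 237, 238, 238, 232, 196, 221]
yf [ 0.6082 -0.1229  0.19  ]
ym [ 0.6059 -0.0866  0.19  ]
gm [ 0.6015 -0.0325  0.19  ]
gf [0.5982 0.0036 0.19  ]
yf_in [ 0.6276 -0.1216  0.19  ]
yf_out [ 0.587  -0.1239  0.19  ]
hinge_disc [0.6117 0.102  0.19  ]
(338, 165) [ 0.6298 -0.1391  0.17  ]
(335, 0) [ 0.7582 -0.1279  0.17  ]
```

```bash
python3 -m jog '1 .0150 -.0111 0 -0.4;1 0 0 .028 0;1 0 0 .028 0;1 0 0 .029 0;1 0 0 0 0;1 0 0 0 0'
python3 -m jog '0.4 0 0 0 0;0.35 0 0 0 0;0.3 0 0 0 0;0.27 0 0 0 0;0.25 0 0 0 0;0.25 0 0 0 0' 15
python3 -m jog '0.25 0 0 0 0;0.25 0 0 0 0;0.25 0 0 0 0;0.25 0 0 0 0'
```

```text
t: 2.57
tool_pos: [0.6041, -0.1146, 0.2364]
orientation: [-3.138, -0.109, 0.007]
force: [0.0, -0.1, 0.7]
opening: 0.093
gripper_force: 0.0
t: 3.07
tool_pos: [0.6064, -0.1131, 0.2392]
orientation: [-3.138, -0.112, -0.002]
force: [-1.2, 5.6, 4.7]
opening: 0.0579
gripper_force: 3.1
t: 3.4
tool_pos: [0.6063, -0.1124, 0.2392]
orientation: [-3.138, -0.113, -0.002]
force: [-1.9, 6.4, 5.6]
opening: 0.0307
gripper_force: 3.2
```

```bash
python3 -m jog '0.2 0 0 0 0;0.2 0 0 0 0;0.2 0 0 0 0;0.2 0 0 0 0;0.2 0 0 0 0'
```

```text
t: 3.82
tool_pos: [0.6063, -0.1125, 0.2392]
orientation: [-3.138, -0.113, -0.002]
force: [-1.3, 5.9, 4.7]
opening: 0.0269
gripper_force: 15.0
```

The yellow catch is squeezed to 27 mm over the pair. I'll release it and rise, then make a half turn, because joint 6 would run out of range on the swing, and check where the paddles are.

```bash
python3 -m jog '0.5 0 0 0 0;1 0 0 0 0;1 0 0 0 0;1 0 0 0 0;1 0 0 -.028 0;1 0 0 -.028 0;1 0 0 -.028 0;1 0 -.0355 0 -7;1 0 0 0 -7;1 0 0 0 -7'
python3 -m jog '1 0 0 0 -7;1 0 0 0 -7;1 0 0 0 -7;1 0 0 0 -7;1 0 0 0 -7;1 0 0 0 -7;1 0 0 0 -7;1 0 0 0 -7;1 0 0 0 -7;1 0 0 0 -7'
python3 -m jog '1 0 0 0 -7;1 0 0 0 -7;1 0 0 0 -7;1 0 0 0 -7;1 0 0 0 -7;1 0 0 0 -7;1 0 0 0 -7;1 0 0 0 -7;1 0 0 0 -7;1 0 0 0 -7'
python3 -m jog '1 0 0 0 -7;1 0 0 0 -7;1 0 0 0 -5;1 0 0 0 0;1 0 0 0 0;1 0 0 0 0'
python3 - <<'E'
from h import *
from plant import robot
s,c,T=wrist(robot)
cv2.imwrite("pics/w2.png",c["color"][:,:,::-1]);np.savez("w2.npz",color=c["color"],K=c["intrinsics"],T=T)
print(s["t"],s["q"].round(2),s["tool_pos"],np.degrees(np.arctan2(*R.from_rotvec(s["orientation"]).as_matrix()[[1,0],0])))
for k in "yg":
    for p,st in comps(c["color"],k,40): print(k,p.round(1),st,wonz(c,T,p,.19).round(4))
t=robot.read_camera("top"); cv2.imwrite("pics/top1.png",t["color"][:,:,::-1])
for k in "yg":
    for p,st in comps(t["color"],k): print(k,p.round(1),st,onz(t,p,.185).round(4))
E
```

```text
t: 4.65
tool_pos: [0.6037, -0.0772, 0.3231]
orientation: [3.064, 0.693, 0.002]
force: [-1.0, -0.4, 0.4]
opening: 0.0896
gripper_force: 0.0
t: 5.48
tool_pos: [0.6034, -0.0786, 0.3219]
orientation: [-2.114, -2.324, 0.0]
force: [0.7, -0.0, -0.1]
opening: 0.0929
gripper_force: 0.0
t: 6.32
tool_pos: [0.6034, -0.0786, 0.322]
orientation: [-0.399, -3.116, 0.0]
force: [-0.1, -0.3, 0.1]
opening: 0.093
gripper_force: 0.0
t: 6.82
tool_pos: [0.6034, -0.0785, 0.322]
orientation: [0.106, -3.14, 0.0]
force: [0.5, 0.2, 0.4]
opening: 0.093
gripper_force: 0.0
6.8167 [-0.21  0.15  1.44 -0.    1.56 -1.85] [ 0.6034261  -0.07848479  0.32202983] -176.11500064551294
y [263.8 207.3] [254 179  21  59 915] [ 0.5961 -0.1191  0.19  ]
y [287.7 207.9] [280 179  16  59 780] [ 0.5952 -0.1013  0.19  ]
y [151.6 319.8] [148 301  14  34 104] [ 0.7251 -0.2371  0.19  ]
y [483.  319.5] [476 303  11  32 105] [0.7021 0.0942 0.19  ]
g [374.5 209.3] [361 179  26  59 891] [ 0.592 -0.037  0.19 ]
g [416.3 208.2] [ 402  179   30   58 1103] [ 0.5891 -0.0044  0.19  ]
g [629.5 256.6] [625 249  12  17  54] [0.6375 0.3271 0.19  ]
g [614.7 265.5] [610 258  12  15  41] [0.6483 0.2938 0.19  ]
g [624.2 278.8] [616 269  18  18  49] [0.6713 0.3387 0.19  ]
g [626.8 290.5] [624 283   8  17  40] [0.6926 0.3651 0.19  ]
```

View pics/w2.png

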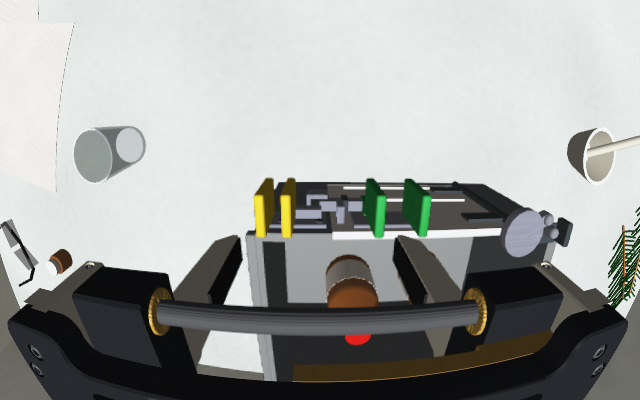

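The wrist view, now from the front, shows the yellow pair drawn together at (264,207) and (288,208). The green pair is still open at (374,209) and (416,208), with the door shut. I'm measuring the bright top strips only.

Run:
```python
from h import *
d=np.load("w2.npz");c={"intrinsics":d["K"]};T=d["T"]
h=cv2.cvtColor(d["color"],cv2.COLOR_RGB2HSV)
for n,(x0,x1),lo,hi in(("yf",(250,277),20,35),("ym",(279,300),20,35),("gm",(360,390),50,85),("gf",(400,434),50,85)):
    m=(cv2.inRange(h,(lo,100,150),(hi,255,255))>0)[:,x0:x1]; m[:170]=0;m[245:]=0
    v,u=np.nonzero(m); rows=sorted(set(v))
    print(n,len(v),rows[0],rows[-1],[(int(r),u[v==r].min()+x0,u[v==r].max()+x0) for r in rows[::8]],end=' ')
    p=(u.mean()+x0,v.mean()); print(np.round(p,1),wonz(c,T,p,.19).round(4))
```

```text
yf 408 195 237 [(195, np.int64(254), np.int64(261)), (203, np.int64(254), np.int64(263)), (211, np.int64(255), np.int64(263)), (219, np.int64(255), np.int64(264)), (227, np.int64(256), np.int64(264)), (235, np.int64(256), np.int64(265))] [259.2 215.9] [ 0.6032 -0.1225  0.19  ]
ym 424 195 237 [(195, np.int64(281), np.int64(288)), (203, np.int64(281), np.int64(290)), (211, np.int64(281), np.int64(290)), (219, np.int64(281), np.int64(290)), (227, np.int64(281), np.int64(290)), (235, np.int64(282), np.int64(290))] [285.5 215.7] [ 0.6015 -0.1027  0.19  ]
gm 350 196 237 [(196, np.int64(379), np.int64(384)), (204, np.int64(377), np.int64(385)), (212, np.int64(377), np.int64(384)), (220, np.int64(376), np.int64(384)), (228, np.int64(376), np.int64(383)), (236, np.int64(375), np.int64(382))] [380.  216.2] [ 0.5972 -0.0321  0.19  ]
gf 312 196 236 [(196, np.int64(425), np.int64(429)), (204, np.int64(423), np.int64(430)), (212, np.int64(422), np.int64(429)), (220, np.int64(421), np.int64(428)), (228, np.int64(420), np.int64(426)), (236, np.int64(420), np.int64(424))] [424.7 215.9] [0.595  0.0037 0.19  ]
```

```bash
python3 -m jog '1 .0012 .0362 0 0;1 0 .0362 0 0;1 0 0 0 0;1 0 0 .028 0;1 0 0 .028 0;1 0 0 .029 0;1 0 0 0 0;1 0 0 0 0'
python3 -m jog '0.2 0 0 0 0;0.2 0 0 0 0;0.2 0 0 0 0;0.2 0 0 0 0;0.2 0 0 0 0;0.2 0 0 0 0;0.2 0 0 0 0;0.2 0 0 0 0;0.2 0 0 0 0;0.2 0 0 0 0' 40
python3 -m jog '0.2 0 0 0 0;0.2 0 0 0 0;0.2 0 0 0 0;0.2 0 0 0 0'
```

```text
t: 7.58
tool_pos: [0.5959, -0.0063, 0.2355]
orientation: [0.11, -3.135, -0.001]
force: [0.3, -0.3, 0.6]
opening: 0.0931
gripper_force: 0.0
t: 8.42
tool_pos: [0.5975, -0.0071, 0.2377]
orientation: [-0.111, 3.139, -0.002]
force: [1.8, 11.9, 1.6]
opening: 0.0311
gripper_force: 13.8
t: 8.75
tool_pos: [0.5974, -0.0048, 0.2377]
orientation: [-0.113, 3.138, 0.003]
force: [-0.9, 6.2, 3.2]
opening: 0.0265
gripper_force: 40.1
```

Green is squeezed (26.5 mm, 40 N). Next I start the swing and check the arc.

```bash
python3 -m jog '0.2 .0062 .0013 0 3;0.2 .0062 .0013 0 3;0.2 .0062 .0013 0 3;0.2 .0062 .0013 0 3;0.2 0 0 0 0'
python3 - <<'E'
from h import *
from plant import robot
s=robot.read_state();M=R.from_rotvec(s["orientation"]).as_matrix()
print(np.degrees(np.arctan2(M[1,0],M[0,0])),s["tool_pos"],s["force"],s["wrist_torque"])
print("hinge in tool",M.T@(np.array([.6107,.1139,.237])-s["tool_pos"]))
E
```

```text
t: 9.17
tool_pos: [0.5724, 0.0005, 0.2377]
orientation: [0.221, 3.132, 0.003]
force: [4.3, 4.6, 0.2]
opening: 0.0266
gripper_force: 40.0
171.93839817240192 [5.72427155e-01 5.41366980e-04 2.37707098e-01] [4.29409846 4.58168519 0.23355484] [ 0.07856789 -0.7336     -0.16735177]
hinge in tool [-0.02199633  0.11760415  0.00095634]
```

```bash
python3 -m jog '0.2 .0062 .0013 0 3;0.2 .0062 .0013 0 3;0.2 .0062 .0013 0 3;0.2 .0062 .0013 0 3;0.2 .0062 .0013 0 3;0.2 .0062 .0013 0 3;0.2 .0062 .0013 0 3;0.2 .0062 .0013 0 3'
python3 - <<'E'
from h import *
from plant import robot
s=robot.read_state();M=R.from_rotvec(s["orientation"]).as_matrix()
print(np.degrees(np.arctan2(M[1,0],M[0,0])),s["tool_pos"],M.T@s["force"],M.T@s["wrist_torque"],s["q"].round(2))
print("hinge in tool",M.T@(np.array([.6107,.1139,.237])-s["tool_pos"]))
E
```

```text
t: 9.83
tool_pos: [0.5296, 0.0251, 0.2376]
orientation: [0.867, 3.017, 0.002]
force: [6.1, 2.7, -0.1]
opening: 0.0262
gripper_force: 40.0
147.94850145499495 [0.52956783 0.02511107 0.23762601] [-3.76268402  5.49689688  0.15702113] [-0.41459101 -0.70169499 -0.02875999] [-0.05 -0.02  1.76  0.    1.39 -1.06]
hinge in tool [-0.02164549  0.11830881  0.00089055]
```

```bash
python3 -m jog '0.2 .0062 .0013 0 3;0.2 .0062 .0013 0 3;0.2 .0062 .0013 0 3;0.2 .0062 .0013 0 3;0.2 .0062 .0013 0 3;0.2 .0062 .0013 0 3;0.2 .0062 .0013 0 3;0.2 .0062 .0013 0 3;0.2 .0062 .0013 0 3;0.2 .0062 .0013 0 3'
python3 -m jog '0.2 .0062 .0013 0 3;0.2 .0062 .0013 0 3;0.2 .0062 .0013 0 3;0.2 .0062 .0013 0 3;0.2 .0062 .0013 0 3;0.2 .0062 .0013 0 3;0.2 .0062 .0013 0 3;0.2 .0062 .0013 0 3;0.2 0 0 0 0;0.2 0 0 0 0'
python3 - <<'E'
from h import *
from plant import robot
s,c,T=wrist(robot);M=R.from_rotvec(s["orientation"]).as_matrix()
cv2.imwrite("pics/w3.png",c["color"][:,:,::-1])
print(np.degrees(np.arctan2(M[1,0],M[0,0])),s["tool_pos"],M.T@s["force"],M.T@s["wrist_torque"],s["q"].round(2))
print("hinge in tool",M.T@(np.array([.6107,.1139,.237])-s["tool_pos"]))
sc=robot.read_camera("scene");cv2.imwrite("pics/s3.png",sc["color"][:,:,::-1])
E
```

```text
t: 10.67
tool_pos: [0.4957, 0.0775, 0.2377]
orientation: [1.619, 2.69, 0.002]
force: [5.5, -0.5, 0.3]
opening: 0.0262
gripper_force: 40.0
t: 11.5
tool_pos: [0.4904, 0.127, 0.2376]
orientation: [2.138, 2.3, 0.0]
force: [3.1, -3.8, 4.4]
opening: 0.0262
gripper_force: 40.0
94.18410289040668 [0.49044799 0.12702637 0.2376373 ] [-4.04783307  2.85697822 -4.41363278] [ 0.12477282 -0.76476987  0.17741221] [ 0.15 -0.08  1.83 -0.    1.4   0.08]
hinge in tool [-0.02186465  0.11897308  0.00077184]
```

View pics/w3.png

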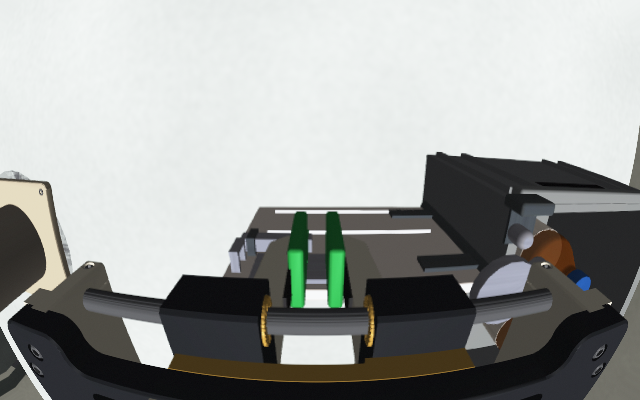

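View pics/s3.png

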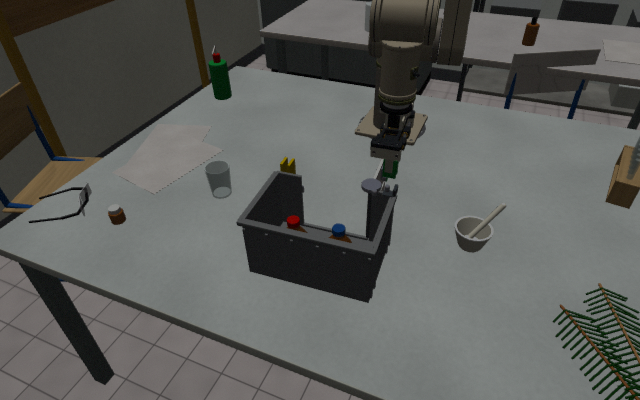

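The pinched green handle sits between the fingers at (298,258) and (335,258), with the door turned about 90° and the tote front open. In the scene view the yellow pair at (288,165) is still together, and the bottles, mortar and beaker are where they were. I'll let it settle and hand in.

```bash
python3 -m jog '0.2 0 0 0 0;0.2 0 0 0 0;0.2 0 0 0 0;0.2 0 0 0 0;0.2 0 0 0 0;0.2 0 0 0 0' && python3 -c "
from plant import robot
s=robot.read_state();print(abs(s['dq']).max());print(robot.close_job())"
```

```text
t: 12.1
tool_pos: [0.4904, 0.127, 0.2377]
orientation: [2.14, 2.299, 0.001]
force: [4.0, -3.1, 5.5]
opening: 0.0255
gripper_force: 40.0
0.0018898631432270666
the job is handed in; nothing more can be done
None
```

I handed the job in at about 12 s: the door is held at about 90° by the gripped green latch, the arm is at rest, the yellow catch is still drawn back, and the bottles, mortar and beaker look undisturbed in the last camera picture.

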